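# Feel for the proud bench dog and set it flush

### The job

One of the five dark steel bench dogs in the planing jig's bed stands about 3 mm proud. Take the red-handled probe out of its stand and feel for it with light touches of the nose on the dogs, push that one down until it is flush with the bed's face, not below it, without pushing the others down, and stand the probe back in its stand, collar on the block. Never press the nose harder than about 25 N, and leave the other things on the bench where they are.

Things in the scene. Friction and masses are not known exactly. Their poses are not given: they have to be found in the camera images.
- frame: Wooden base of the planing jig, 320 x 220 x 28 mm high, fixed. Origin: centre of its underside, on the table; x along its 320 mm side, z up. On it, centred, the bed: a pale wooden plate 230 (x) x 190 (y) mm with a level face, whose height is set anywhere from 45 to 57 mm above the table and is not measured. Five dark steel bench dogs fill holes in the bed. Corner jack screws reach 44 mm high.
- stand: Dark wooden block 70 x 70 x 90 mm high, fixed to the table, with a vertical square through hole 22 mm wide in the middle of its top that holds the probe. Origin: centre of its underside, z up; sides along its x and y.
- probe: Feeler probe, 0.15 to 0.25 kg, upright in the stand. Origin: on its axis, underside of its collar (36 mm across, 8 mm thick), which rests on the stand's top, 90 mm above the table; z up the axis. Red square handle 22 x 22 mm from 8 to 68 mm above the origin, sides along its x and y. Below: rod 14 mm across to 60 mm below the origin, then the sprung nose, tip 78 mm below the origin.
- probe_grip (a point): Middle of the probe's red handle, on its axis, 42 mm above the probe's origin (the place to grip it); axes as the probe.
- nose: Sprung nose of the probe: steel pin 10 mm across with a ball end, 18 mm of it showing. Origin: its tip. It starts to give at 1.2 N, gives 1 mm per 0.6 N, and is fully pushed in (6 mm) at 4.8 N; beyond that the probe is rigid. z along the probe's axis, up.
- dog_proud (a joint): How far the proud dog lies below the bed's face, m: 0 flush, negative above, positive sunk; starts about 3 mm above, in any of the five holes. Dogs are square dark steel pins 24 mm wide, sides along the frame. They stay put under light touches and slide down, with no spring back, under about 10 N; nothing stops them at flush: pushed on, they sink below the face.
- dog_b (a joint): The same for one of the four other dogs (its hole varies): starts within 0.3 mm of flush; positive when sunk below the face, m.
- dog_c (a joint): The same for one of the four other dogs (its hole varies): starts within 0.3 mm of flush; positive when sunk below the face, m.
- dog_d (a joint): The same for one of the four other dogs (its hole varies): starts within 0.3 mm of flush; positive when sunk below the face, m.
- dog_e (a joint): The same for one of the four other dogs (its hole varies): starts within 0.3 mm of flush; positive when sunk below the face, m.
- hole0 (a point): A point on the vertical axis of one of the five dogs, the one at x 70, y 60 mm in the frame's axes; 28 mm above the table (the level of the frame's top, not of the dog's top, which is 17 to 33 mm higher).
- hole1 (a point): A point on the vertical axis of one of the five dogs, the one at x 70, y -60 mm in the frame's axes; 28 mm above the table (the level of the frame's top, not of the dog's top, which is 17 to 33 mm higher).
- hole2 (a point): A point on the vertical axis of one of the five dogs, the one at x 0, y 0 mm in the frame's axes; 28 mm above the table (the level of the frame's top, not of the dog's top, which is 17 to 33 mm higher).
- hole3 (a point): A point on the vertical axis of one of the five dogs, the one at x -70, y 60 mm in the frame's axes; 28 mm above the table (the level of the frame's top, not of the dog's top, which is 17 to 33 mm higher).
- hole4 (a point): A point on the vertical axis of one of the five dogs, the one at x -70, y -60 mm in the frame's axes; 28 mm above the table (the level of the frame's top, not of the dog's top, which is 17 to 33 mm higher).
- chisel_a: Bystander: wood-handled chisel lying on the table, about 265 mm long along its x, 26 mm high. Origin under the blade end of the handle.
- chisel_b: Bystander: a second chisel, about 285 mm long, lying beside the first; likewise.
- mallet: Bystander: wooden mallet lying on the table, head 66 mm thick and 110 mm long along its y, handle 200 mm towards its -x. Origin under the head.
- pot: Bystander: turned wooden pot, 72 mm wide, 75 mm high. Origin: centre of its underside.
- blank: Bystander: wooden disc blank, 60 mm wide, 50 mm high, standing on the table. Origin: centre of its underside.
- finial: Bystander: small dark turned finial, 28 mm wide, 36 mm high, standing on the frame's ledge, beside the bed at the frame's +x end. Origin: centre of its underside.

How it is judged:
On the way, in this order (a step that is already met when the one before it is completed fails the run):
1. the probe is lifted out of its stand (z of nose in the frame of stand above 0.092 m), for 0.1 s.
2. the proud dog is pressed flush with the bed's face (within 1.5 mm) and the probe lifted off it (value of joint dog_proud between -0.0015 and 0.0015 m and contact force between nose and anything else below 0.3 N), for 0.2 s.
At the end, for the whole second after the job is handed in: The dog that stood proud is flush with the bed's face within 1.5 mm, the other four still flush within 1.5 mm; the probe stands at rest in its stand, upright within 0.08 rad, within 8 mm of the stand's centre, its collar on the block's top (within 3 mm above, 4 mm below) (value of joint dog_proud between -0.0015 and 0.0015 m and value of joint dog_b between -0.0015 and 0.0015 m and value of joint dog_c between -0.0015 and 0.0015 m and value of joint dog_d between -0.0015 and 0.0015 m and value of joint dog_e between -0.0015 and 0.0015 m and horizontal distance between probe and stand below 0.008 m and z of probe in the frame of stand between 0.086 and 0.093 m and angle between probe's own z axis and vertical below 0.08 rad and linear speed of probe below 0.02 m/s); the robot touches nothing.
It fails at once if the probe's nose is pressed harder than 27 N on anything (contact force between nose and anything else above 27 N).
It fails at once if one of the dogs that were right is pushed down (more than 1.5 mm below the face) (value of joint any of dog_b, dog_c, dog_d, dog_e above 0.0015 m).
It fails at once if the proud dog is pushed more than 2.2 mm below the face (value of joint dog_proud above 0.0022 m).
It fails at once if a bystander is moved more than 20 mm (distance of any of chisel_a, chisel_b, mallet, pot, blank, finial from where it was at the start of the episode above 0.02 m).
It also fails if it takes over 72 s, if anything falls off the work surface, if the arm or the gripper's body presses on something with over 40 N, if the wrist force passes 120 N, or if a joint passes its speed limit or range.

### The arm

A 6-joint arm with a two-finger parallel gripper is mounted at the origin on the work surface. World frame = base frame: x ahead of the robot, y to its left, z up, the work surface at z = 0. Lengths are in m, angles in rad, forces in N, time in s.
With the tool pointing down it reaches from about 0.35 to 0.725 m from the base axis. Payload 4.3 kg.
Tool frame: the origin (TCP) lies midway between the tips of the shut fingers; the grasp point (between the pads) lies 19 mm behind it; z points along the fingers, y is the line along which they close (so a half turn about z gives the same grasp; the last joint's range is limited). The gripper opens to 85 mm and grips with 20 to 120 N. Pads are 22 mm wide; open, the fingers measure 114 mm over their backs; the gripper's body (76 mm by 85 mm) begins 54 mm behind the grasp point. The pads swing forward as they close: fully open they stand 13 mm farther back than shut.
Start: joints at [1.115, 0.377, 0.081, 1.274, 0, 1.46], TCP at [0.195, 0.541, 0.231] pointing down, gripper open.
Joint ranges: [-2.72, 2.72], [-0.84, 1.66], [-1.02, 1.22], [-1.77, 2.12], [-1.37, 1.28], [-3.14, 3.14]. Speed limits (rad/s): [2.57, 2.57, 3.14, 3.14, 3.14, 3.14].

### API

Orientations are given as a unit quaternion [w, x, y, z].
In Python, from cell import * gives the robot as it stands.
- The arm moves only by the tool servo_tool, never from a script. Its argument "steps" is text: rows parted by semicolons, each of 7 numbers parted by spaces: the shift along the world's x, y, z in mm, then the turn, a rotation vector about the world's x, y, z in rad, then the opening, from -1 (shut) to 1 (fully open). In form: x y z rx ry rz gripper; .... A call has 1 to 10 rows; each row shifts and turns the commanded pose from where the row before left it; what a row does not reach is not made up. A row lasts 1/10 s, in which the tool goes at most 50 mm and 8.59 degrees, less where a joint would pass 70% of its speed; a pose out of reach is approached as far as the arm can. A call is refused whole if a number of a shift passes 50 or a number of a turn 0.15, either way. A call with a gripper value outside its range is refused whole. The fingers move at their own pace and stop on an object; the grip force is fixed at half the most. Time passes only in rows, so rows that do not move let the fingers close. It gives the time, the measured TCP pose, the force, the opening and the grip force at its end, in the units of the state.
- read_state(): the state, without advancing time (a new reading comes with each control period).
- grab_frame(name): name is "scene" or "top" or "wrist"; returns a dict with "frame" (384x512x3 uint8, red, green, blue), "intrinsics" (3x3 intrinsics, pixels), "k1" (the pictures are not rectified: a ray, as slopes to the right and down, at radius r is drawn at 1 + k1 r^2 times it, then the intrinsics apply), "view" (4x4, takes a point from world to camera coordinates). Camera axes: x right, y down, z forward; pixel columns grow to the right and rows downward; lengths in m; the calibration is good to about 2 mm. A picture is of the moment at which its call begins. There is no depth.
- hand_in(): hands the job in; it is judged then, once.
The state is a dict: "t": time; "q": joint angles; "joint_velocities": joint speeds; "effort": joint torques, N m; "eef_pos": TCP position; "ee_rot": TCP orientation; "contact_force": force on the tool from outside, world axes, zero at the start; "wrist_torque": the same for the moment, N m; "opening": finger opening in m; "grip_force": force on a finger pad.
Only numpy, scipy, OpenCV 4.12 (cv2) and the standard library are available. Lean on these libraries where they do the work, as an engineer would, in place of code of your own. Each camera call takes 0.05 s, during which the arm holds its last target. There are 200 camera calls.

## Working session

There is one attempt and no reset: what is moved stays moved. The work goes in short steps, Python scripts to look and compute and a tool call to move; the robot and the scene stay as the last step left them, time stands still between calls to the robot, and variables do not carry over. Pictures are saved under pics/ and viewed, at most 10 in all, crops included, and the job is handed in when it is done.

Besides the shell and the picture viewer there is one more tool, called after "Emit:" in YAML: its name, and indented under it one key for each argument. servo_tool: Moves the arm, as the interface text tells. Its arguments: {"type":"object","properties":{"steps":{"type":"string"}},"required":["steps"]}

```bash
mkdir -p pics
cat > h.py <<'E'
from cell import *
import numpy as np, cv2, pickle
def snap(n,tag):
    f=grab_frame(n); cv2.imwrite(f'pics/{tag}.png',f['frame'][:,:,::-1]); pickle.dump(f,open(f'pics/{tag}.pkl','wb')); return f
def load(tag): return pickle.load(open(f'pics/{tag}.pkl','rb'))
def ray(f,u,v):
    K=np.array(f['intrinsics']);d=np.array([(u-K[0,2])/K[0,0],(v-K[1,2])/K[1,1]]);s=d.copy()
    for _ in range(30): s=d/(1+f['k1']*(s@s))
    V=np.array(f['view']);R=V[:3,:3];c=-R.T@V[:3,3];w=R.T@np.array([s[0],s[1],1]);return c,w/np.linalg.norm(w)
def atz(f,u,v,z):
    c,w=ray(f,u,v);return c+w*(z-c[2])/w[2]
def tri(obs):
    A=0;b=0
    for f,u,v in obs:
        c,w=ray(f,u,v);P=np.eye(3)-np.outer(w,w);A=A+P;b=b+P@c
    p=np.linalg.solve(A,b);return p,[np.linalg.norm((np.eye(3)-np.outer(ray(*o)[1],ray(*o)[1]))@(p-ray(*o)[0])) for o in obs]
def proj(f,p):
    V=np.array(f['view']);K=np.array(f['intrinsics']);q=V[:3,:3]@np.array(p)+V[:3,3];s=q[:2]/q[2];s=s*(1+f['k1']*(s@s));return K[0,0]*s[0]+K[0,2],K[1,1]*s[1]+K[1,2]
E
python3 - <<'E'
from h import *
print({k:np.round(v,3) for k,v in read_state().items()})
a=snap('scene','s0');b=snap('top','t0');c=snap('wrist','w0')
for n in 'stw':
    im=cv2.imread(f'pics/{n}0.png');cv2.imwrite(f'pics/{n}0b.png',cv2.resize(im,(800,600)))
for f in (a,b,c): print(np.round(f['intrinsics'],1).tolist(),f['k1'],np.round(ray(f,256,192),3).tolist())
E
```

```text
{'t': np.float64(0.0), 'q': array([ 1.115,  0.378,  0.08 ,  1.274, -0.   ,  1.46 ]), 'joint_velocities': array([ 0.001,  0.001, -0.   ,  0.   ,  0.001, -0.001]), 'effort': array([ 1.0000e-03, -4.6361e+01,  2.6987e+01,  2.1000e-02,  0.0000e+00,
        0.0000e+00]), 'eef_pos': array([0.195, 0.54 , 0.23 ]), 'ee_rot': array([-0.   ,  0.172,  0.985, -0.001]), 'contact_force': array([ 0.477, -0.033,  0.003]), 'wrist_torque': array([ 0.059, -0.043,  0.015]), 'grip_force': np.float64(0.0), 'opening': np.float64(0.085)}
[[367.3, 0.0, 251.4], [0.0, 367.3, 194.4], [0.0, 0.0, 1.0]] -0.03529012652133575 [[1.31, -0.007, 0.8], [-0.745, 0.052, -0.664]]
[[400.6, 0.0, 255.9], [0.0, 400.6, 193.3], [0.0, 0.0, 1.0]] -0.006361912571593978 [[0.445, 0.018, 1.238], [0.077, 0.032, -0.997]]
[[276.1, 0.0, 257.0], [0.0, 276.1, 195.6], [0.0, 0.0, 1.0]] -0.06157435634493725 [[0.125, 0.566, 0.373], [0.256, -0.098, -0.962]]
```

View pics/s0b.png

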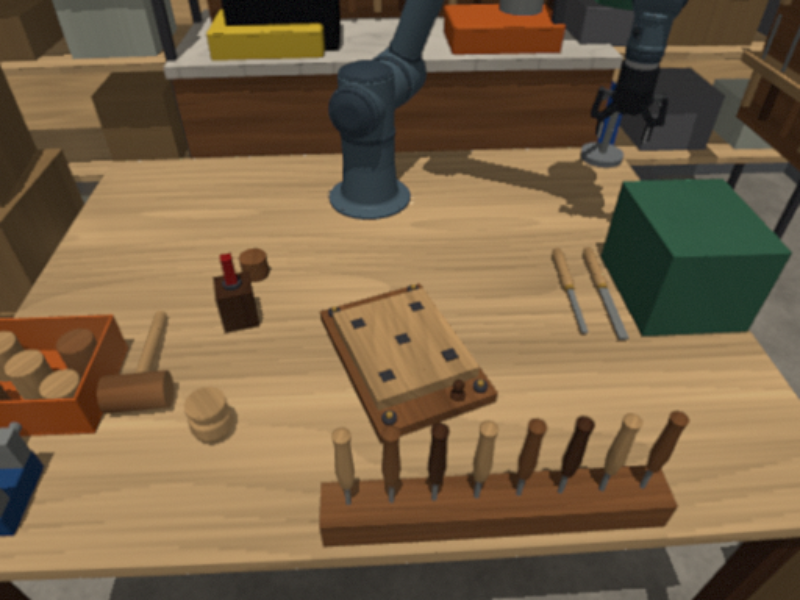

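View pics/t0b.png

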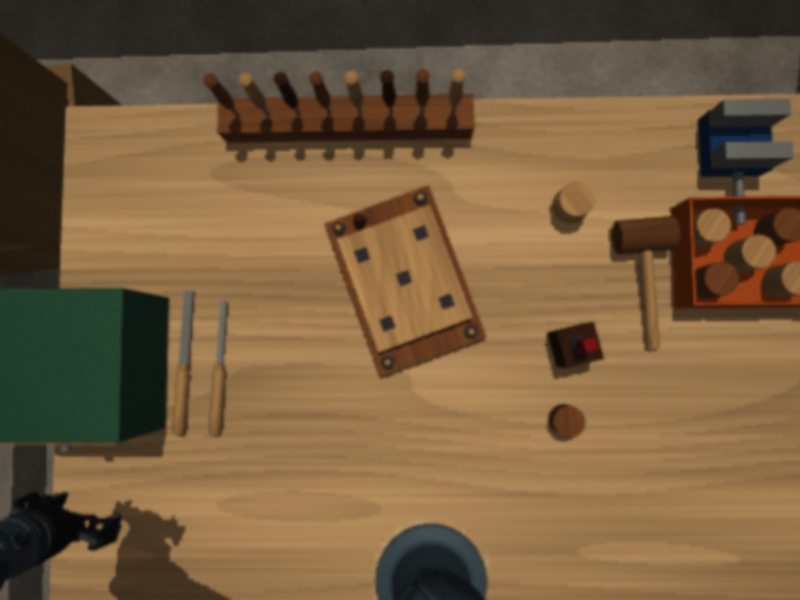

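The scene view shows the probe, red, at about (228,268) in its dark block, with the brown disc at (254,265) next to it. The jig's dogs are at (358,323), (416,306), (403,338), (387,376) and (450,354). In the top view the handle is at (588,345), the block at (575,345), and the dogs at (362,255), (421,233), (404,278), (388,323) and (447,301). Next I'll refine the centroids and triangulate.

```bash
cat > m.py <<'E'
from h import *
def dark(f,u,v,r=7):
    g=f['frame'].astype(float).sum(2);u0,v0=int(u),int(v)
    p=g[v0-r:v0+r+1,u0-r:u0+r+1];w=np.clip(np.percentile(p,60)-40-p,0,250)
    n,l,st,ce=cv2.connectedComponentsWithStats((w>0).astype(np.uint8))
    k=min(range(1,n),key=lambda i:np.hypot(*(ce[i]-r))-st[i,4]*.05);w=w*(l==k)
    yy,xx=np.mgrid[-r:r+1,-r:r+1];return u0+(w*xx).sum()/w.sum(),v0+(w*yy).sum()/w.sum(),st[k,4]
def red(f):
    a=f['frame'].astype(int);m=((a[:,:,0]>90)&(a[:,:,1]<40)&(a[:,:,2]<60)).astype(np.uint8)
    n,l,st,ce=cv2.connectedComponentsWithStats(m);k=1+np.argmax(st[1:,4]);return l==k,st[k],ce[k]
E
python3 - <<'E'
from m import *
s,t=load('s0'),load('t0');k=.64
T=[(362,255),(421,233),(404,278),(388,323),(447,301)];S=[(450,354),(387,376),(403,338),(416,306),(358,323)]
H=[]
for a,b in zip(T,S):
    a=dark(t,a[0]*k,a[1]*k);b=dark(s,b[0]*k,b[1]*k);p,e=tri([(t,*a[:2]),(s,*b[:2])]);H.append(p);print(np.round(a,1),np.round(b,1),np.round(p,4),np.round(e,4))
H=np.array(H);L=np.array([[70,60],[70,-60],[0,0],[-70,60],[-70,-60]])/1000
c=H.mean(0);d=H[:,:2]-c[:2];yaw=np.arctan2((L[:,0]*d[:,1]-L[:,1]*d[:,0]).sum(),(L*d).sum())
R=np.array([[np.cos(yaw),-np.sin(yaw)],[np.sin(yaw),np.cos(yaw)]]);print('c',c,'yaw',yaw,np.round(1000*(d-L@R.T),1).tolist())
for f in(s,t):
    m,st,ce=red(f);print('red',st,ce,np.round(atz(f,*ce,.132),4))
for n,f,box in(('s',s,(120,145,70,75)),('t',t,(340,195,70,60))):
    x,y,w,h=box;cv2.imwrite(f'pics/c{n}.png',cv2.resize(f['frame'][y:y+h,x:x+w,::-1],None,fx=5.5,fy=5.5,interpolation=cv2.INTER_CUBIC))
cv2.imwrite('pics/cc.png',np.hstack([cv2.resize(cv2.imread('pics/cs.png'),(385,400)),cv2.resize(cv2.imread('pics/ct.png'),(385,330)) if 0 else cv2.copyMakeBorder(cv2.imread('pics/ct.png'),0,70,0,0,cv2.BORDER_CONSTANT)]))
E
```

```text
[231.2 162.8  88. ] [287.3 226.7  79. ] [0.6246 0.1286 0.0561] [0.0002 0.0002]
[268.9 148.7  81. ] [247.2 239.9  77. ] [0.666  0.016  0.0562] [0.0002 0.0002]
[258.  177.6  88. ] [257.3 216.4  66. ] [0.5796 0.0488 0.0558] [0.0003 0.0003]
[247.4 206.6  95. ] [266.  195.6  66. ] [0.4935 0.0808 0.0558] [0.0002 0.0002]
[285.4 192.5  86. ] [228.8 206.6  62. ] [ 0.5347 -0.0317  0.0557] [0.0002 0.0002]
c [0.57965411 0.04850262 0.05592102] yaw 0.35026916531402513 [[-0.2, -0.2], [-0.0, -0.1], [-0.1, 0.3], [0.2, -0.1], [0.2, 0.1]]
red [142 163   6   5  24] [144.29166667 165.125     ] [ 0.4206 -0.2805  0.132 ]
red [374 216   8   9  52] [377.42307692 220.09615385] [ 0.4515 -0.2786  0.132 ]
```

View pics/cc.png

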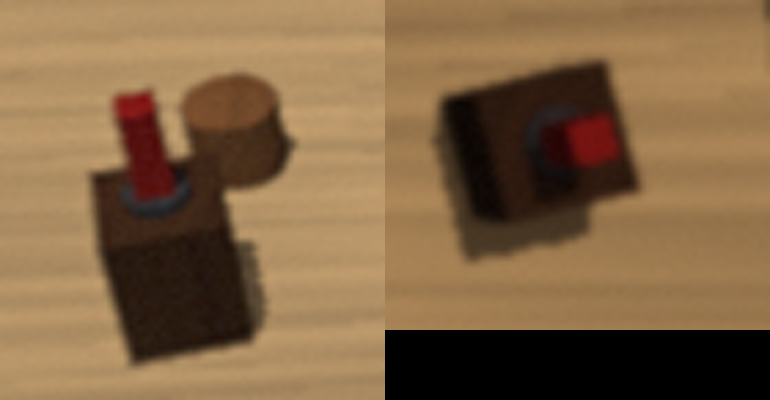

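The crop shows the handle's top at (133,105) on the left (scene) and (592,140) on the right (top). The block's top corners are at (108,250), (228,235) and (93,175) on the left, and (605,62), (470,92) and (637,190) on the right.

Run:
```python
from m import *
s,t=load('s0'),load('t0')
S=lambda x,y:(s,(x+.5)/5.5-.5+120,(y*412.5/400+.5)/5.5-.5+145)
T=lambda x,y:(t,(x-385+.5)/5.5-.5+340,(y+.5)/5.5-.5+195)
C=[]
for n,a,b in (('handletop',(133,105),(592,140)),('c1',(108,250),(605,62)),('c2',(228,235),(470,92)),('c3',(93,175),(637,190)),('collar',(155,192),(555,143))):
    p,e=tri([S(*a),T(*b)]);C.append(p);print(n,np.round(p,4),np.round(e,4))
a,b=C[2]-C[1],C[3]-C[1];print(np.linalg.norm(a),np.linalg.norm(b),'dir',np.degrees(np.arctan2(a[1],a[0])),np.degrees(np.arctan2(b[1],b[0])),'mid',(C[2]+C[3])/2)
# at fixed z
q=[atz(*T(*b),.09) for b in((605,62),(470,92),(637,190))];print(np.round(q,4).tolist(),(q[1]+q[2])/2)
q=[atz(*S(*b),.09) for b in((108,250),(228,235),(93,175))];print(np.round(q,4).tolist(),(q[1]+q[2])/2)
st=read_state();w,x,y,z=st['ee_rot'];print('tool y dir deg',np.degrees(np.arctan2(1-2*(x*x+z*z),2*(x*y-w*z))))
```

```text
handletop [ 0.4515 -0.2714  0.1583] [0.0004 0.0004]
c1 [ 0.4918 -0.2944  0.0906] [0.0024 0.0024]
c2 [ 0.4772 -0.2297  0.0851] [0.0013 0.0013]
c3 [ 0.4261 -0.3114  0.0905] [0. 0.]
collar [ 0.4506 -0.2705  0.096 ] [0.0017 0.0017]
0.06649153026539893 0.06782231593560191 dir 102.69238550196457 -165.44790083444082 mid [ 0.45166486 -0.27056865  0.08783686]
[[0.4921, -0.297, 0.09], [0.477, -0.2274, 0.09], [0.4261, -0.3116, 0.09]] [ 0.45153883 -0.26949416  0.09      ]
[[0.4915, -0.292, 0.09], [0.4827, -0.2295, 0.09], [0.4255, -0.3116, 0.09]] [ 0.45406347 -0.27056744  0.09      ]
tool y dir deg 70.18826575020913
```

Emit:
servo_tool:
  steps: "10 -30 40 0 0 -0.1 1; 10 -35 35 0 0 -0.1 1; 28 -38 0 0 0 -0.1 1; 28 -38 0 0 0 -0.1 1; 28 -38 0 0 0 -0.1 1; 28 -38 0 0 0 -0.1 1; 28 -38 0 0 0 -0.1 1; 28 -38 0 0 0 -0.1 1; 28 -38 0 0 0 -0.1 1; 28 -38 0 0 0 -0.1 1"

```text
t: 1.15
eef_pos: [0.4392, 0.1711, 0.3051]
ee_rot: [-0.0, 0.625, 0.781, 0.0]
contact_force: [1.2, 0.3, -0.2]
opening: 0.0859
grip_force: 0.0
```

Emit:
servo_tool:
  steps: "2 -48 0 0 0 0 1; 2 -48 0 0 0 0 1; 2 -48 0 0 0 0 1; 2 -48 0 0 0 0 1; 2 -48 0 0 0 0 1; 2 -48 -10 0 0 0 1; 2 -48 -10 0 0 0 1; 0 -48 -10 0 0 0 1; 0 -40 -10 0 0 0 1; 0 0 0 0 0 0 1"

```text
t: 2.15
eef_pos: [0.4516, -0.2551, 0.2629]
ee_rot: [-0.001, 0.626, 0.78, -0.001]
contact_force: [-0.6, 1.0, -0.6]
opening: 0.0854
grip_force: 0.0
```

Run:
```python
from m import *
st=read_state();print(st['t'],st['eef_pos'],st['ee_rot'],st['q'])
f=snap('wrist','w1');cv2.imwrite('pics/w1b.png',cv2.resize(f['frame'][:,:,::-1],(800,600)))
print(proj(f,[.4515,-.271,.158]),proj(f,[.4515,-.271,.09]))
```

```text
2.15 [ 0.45156078 -0.25508019  0.26287566] [-1.09603955e-03  6.25591479e-01  7.80149743e-01 -6.91844028e-04] [-6.35776739e-01  2.56976480e-01 -6.19684058e-03  1.30986881e+00
 -1.29466608e-03  7.16004988e-01]
(np.float64(254.1876568105549), np.float64(210.4008729255965)) (np.float64(255.0006785665421), np.float64(190.97784468857674))
```

View pics/w1b.png

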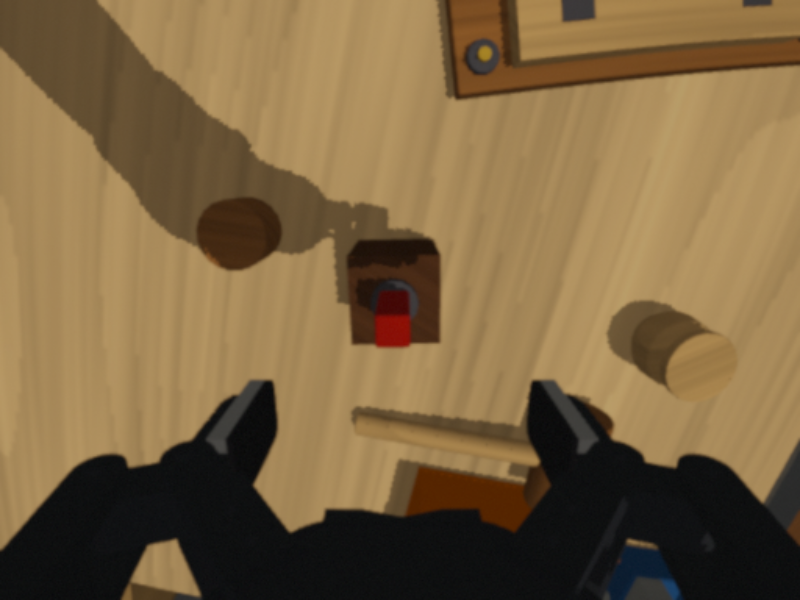

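The wrist view shows the handle's top at (393,331), against a predicted (397,329), and the block's sides run parallel to the picture. So the pose agrees within 2–3 mm, and I'll descend and grip.

Emit:
servo_tool:
  steps: "-1 -16 0 0 0 0 1; 0 0 -40 0 0 0 1; 0 0 -40 0 0 0 1; 0 0 -40 0 0 0 1; 0 0 -20 0 0 0 1; 0 0 -10 0 0 0 1; 0 0 0 0 0 0 1"

```text
t: 2.9
eef_pos: [0.4512, -0.2661, 0.1146]
ee_rot: [-0.001, 0.623, 0.782, 0.0]
contact_force: [0.0, -0.6, 0.3]
opening: 0.0854
grip_force: 0.0
```

Emit:
servo_tool:
  steps: "0 0 0 0 0 0 -1; 0 0 0 0 0 0 -1; 0 0 0 0 0 0 -1; 0 0 0 0 0 0 -1; 0 0 0 0 0 0 -1; 0 0 0 0 0 0 -1; 0 0 0 0 0 0 -1; 0 0 0 0 0 0 -1"

```text
t: 3.7
eef_pos: [0.4519, -0.2676, 0.116]
ee_rot: [0.001, 0.623, 0.782, -0.0]
contact_force: [-2.6, -0.4, 5.0]
opening: 0.0211
grip_force: 59.3
```

Emit:
servo_tool:
  steps: "0 0 5 0 0 0 -1; 0 0 15 0 0 0 -1; 0 0 25 0 0 0 -1; 0 0 30 0 0 0 -1; 0 0 25 0 0 0 -1; 0 0 10 0 0 0 -1; 0 0 0 0 0 0 -1; 0 0 0 0 0 0 -1"

```text
t: 4.5
eef_pos: [0.4511, -0.2667, 0.2239]
ee_rot: [-0.001, 0.623, 0.782, 0.0]
contact_force: [0.8, -0.1, -2.5]
opening: 0.0213
grip_force: 58.9
```

Run:
```python
from m import *
st=read_state();print(st['t'],st['eef_pos'],st['ee_rot'],st['contact_force'],st['opening'])
a=snap('wrist','w2');b=snap('scene','s2');c=snap('top','t2')
x=cv2.resize(a['frame'][100:384,100:400,::-1],(400,380))
u,v=proj(b,st['eef_pos']-[0,0,.05]);u,v=int(u),int(v);print(u,v)
y=cv2.resize(b['frame'][max(v-40,0):v+40,max(u-40,0):u+40,::-1],(380,380),interpolation=cv2.INTER_CUBIC)
cv2.imwrite('pics/x2.png',np.hstack([x,y]))
```

```text
4.5 [ 0.45111891 -0.26666452  0.22389317] [-9.24970608e-04  6.23273583e-01  7.82003311e-01  7.87816574e-05] [ 0.75433401 -0.06964332 -2.49169989] 0.021274667046585195
144 159
```

View pics/x2.png

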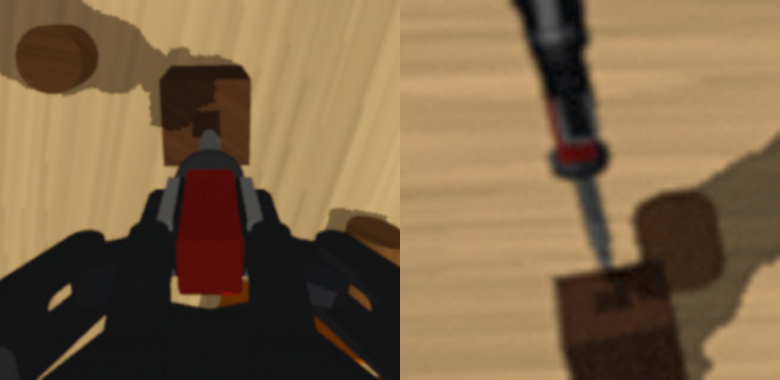

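The probe is out and upright, with the nose tip at about (608,262) in the right crop, above the hole. I'll carry it to hole4.

Emit:
servo_tool:
  steps: "14 40 0 0 0 0 -1; 14 40 0 0 0 0 -1; 14 40 0 0 0 0 -1; 14 40 -10 0 0 0 -1; 14 40 -10 0 0 0 -1; 14 39 -15 0 0 0 -1; 0 0 -13 0 0 0 -1; 0 0 0 0 0 0 -1; 0 0 0 0 0 0 -1"

```text
t: 5.55
eef_pos: [0.5347, -0.0282, 0.1765]
ee_rot: [-0.001, 0.623, 0.782, -0.001]
contact_force: [0.2, 0.0, -1.7]
opening: 0.0214
grip_force: 59.3
```

```bash
cat > avg.py <<'E'
from m import *
P=[];F=[]
for i in range(6):
    f=grab_frame('scene');st=read_state();P.append(st['eef_pos']);F.append(st['contact_force'])
print('t',round(float(st['t']),2),'pos',np.round(np.mean(P,0)*1000,2),'sd',np.round(np.std(P,0)*1000,2),'F',np.round(np.mean(F,0),2),'sd',np.round(np.std(F,0),2))
E
python3 avg.py
python3 - <<'E'
from m import *
st=read_state();p=st['eef_pos']
a=snap('scene','s3');b=snap('top','t3')
cr=[]
for f in(a,b):
    u,v=map(int,proj(f,[p[0],p[1]-.004,.08]));print(u,v);cr.append(cv2.resize(f['frame'][v-35:v+35,u-35:u+35,::-1],(390,390),interpolation=cv2.INTER_CUBIC))
cv2.imwrite('pics/x3.png',np.hstack(cr))
E
```

```text
t 5.85 pos [535.79 -28.91 177.75] sd [0.25 0.13 0.27] F [ 0.01 -0.36 -2.07] sd [0.33 0.58 0.45]
228 200
286 191
```

View pics/x3.png

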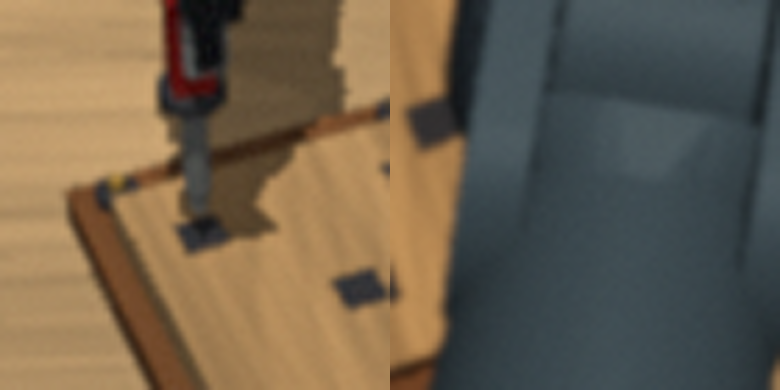

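The nose stands over the hole4 dog: tip at about (200,215) and dog at (203,233) in the left crop. I'll start touching.

Emit:
servo_tool:
  steps: "0 0 -6 0 0 0 -1; 0 0 -6 0 0 0 -1; 0 0 -3 0 0 0 -1; 0 0 -2 0 0 0 -1; 0 0 0 0 0 0 -1; 0 0 0 0 0 0 -1"

```text
t: 6.55
eef_pos: [0.5357, -0.0281, 0.1602]
ee_rot: [0.0, 0.623, 0.782, 0.0]
contact_force: [0.3, 0.2, -2.3]
opening: 0.0215
grip_force: 59.5
```

```bash
python3 avg.py
```

```text
t 6.85 pos [535.79 -28.08 160.41] sd [0.02 0.02 0.04] F [ 0.09 -0.25 -2.18] sd [0.29 0.44 0.44]
```

Emit:
servo_tool:
  steps: "0 0 -1 0 0 0 -1; 0 0 -1 0 0 0 -1; 0 0 0 0 0 0 -1; 0 0 0 0 0 0 -1"

```text
t: 7.25
eef_pos: [0.5357, -0.0281, 0.1583]
ee_rot: [0.0, 0.623, 0.782, 0.0]
contact_force: [-0.3, -1.0, -2.1]
opening: 0.0214
grip_force: 59.5
```

```bash
python3 avg.py
```

```text
t 7.55 pos [535.69 -28.08 158.3 ] sd [0.01 0.01 0.01] F [-0.33 -0.16 -1.46] sd [0.53 0.34 0.46]
```

Emit:
servo_tool:
  steps: "0 0 -1 0 0 0 -1; 0 0 -1 0 0 0 -1; 0 0 0 0 0 0 -1; 0 0 0 0 0 0 -1"

```text
t: 7.95
eef_pos: [0.5357, -0.0281, 0.1563]
ee_rot: [0.0, 0.623, 0.782, 0.0]
contact_force: [0.8, 0.5, -0.0]
opening: 0.0215
grip_force: 59.7
```

```bash
python3 avg.py
```

```text
t 8.25 pos [535.72 -28.09 156.31] sd [0.01 0.01 0.02] F [ 0.13 -0.12  0.45] sd [0.33 0.66 0.57]
```

Emit:
servo_tool:
  steps: "0 0 -1 0 0 0 -1; 0 0 0 0 0 0 -1; 0 0 0 0 0 0 -1"

```text
t: 8.55
eef_pos: [0.5357, -0.0281, 0.1553]
ee_rot: [0.0, 0.623, 0.782, 0.0]
contact_force: [-0.3, -1.2, 0.4]
opening: 0.0213
grip_force: 59.9
```

```bash
python3 avg.py
```

```text
t 8.85 pos [535.7  -28.1  155.27] sd [0.01 0.02 0.02] F [ 0.06 -0.02  0.96] sd [0.39 0.56 0.77]
```

Emit:
servo_tool:
  steps: "0 0 15 0 0 0 -1; 22 40 0 0 0 0 -1; 22 41 0 0 0 0 -1; 0 0 0 0 0 0 -1; 0 0 0 0 0 0 -1; 0 0 -6 0 0 0 -1; 0 0 -5 0 0 0 -1; 0 0 -3 0 0 0 -1; 0 0 0 0 0 0 -1; 0 0 0 0 0 0 -1"

```text
t: 9.85
eef_pos: [0.5791, 0.0523, 0.1563]
ee_rot: [-0.0, 0.624, 0.782, -0.0]
contact_force: [-1.7, -1.0, -0.3]
opening: 0.0215
grip_force: 60.5
```

```bash
python3 avg.py
```

```text
t 10.15 pos [579.53  52.61 156.45] sd [0.16 0.15 0.03] F [-0.78 -0.8  -0.3 ] sd [0.62 0.36 0.24]
```

Emit:
servo_tool:
  steps: "0 0 14 0 0 0 -1; 22 40 0 0 0 0 -1; 23 40 0 0 0 0 -1; 0 0 0 0 0 0 -1; 0 0 0 0 0 0 -1; 0 0 -6 0 0 0 -1; 0 0 -5 0 0 0 -1; 0 0 -3 0 0 0 -1; 0 0 0 0 0 0 -1; 0 0 0 0 0 0 -1"

```text
t: 11.15
eef_pos: [0.6245, 0.1323, 0.1568]
ee_rot: [0.0, 0.624, 0.782, -0.0]
contact_force: [-0.7, -0.3, 1.5]
opening: 0.0212
grip_force: 61.3
```

```bash
python3 avg.py
```

```text
t 11.45 pos [624.51 132.51 156.55] sd [0.02 0.06 0.14] F [-0.99 -0.79  1.53] sd [0.47 0.67 0.71]
```

Emit:
servo_tool:
  steps: "0 0 14 0 0 0 -1; -43 -16 0 0 0 0 -1; -44 -16 0 0 0 0 -1; -44 -16 0 0 0 0 -1; 0 0 0 0 0 0 -1; 0 0 -6 0 0 0 -1; 0 0 -5 0 0 0 -1; 0 0 -3 0 0 0 -1; 0 0 0 0 0 0 -1; 0 0 0 0 0 0 -1"

```text
t: 12.45
eef_pos: [0.4951, 0.0852, 0.1566]
ee_rot: [0.001, 0.623, 0.782, 0.001]
contact_force: [0.3, 0.1, -0.7]
opening: 0.021
grip_force: 61.3
```

```bash
python3 avg.py
```

```text
t 12.75 pos [494.69  85.1  156.67] sd [0.3  0.07 0.05] F [0.97 0.62 0.16] sd [0.36 0.65 0.45]
```

Emit:
servo_tool:
  steps: "0 0 14 0 0 0 -1; 43 -16 0 0 0 0 -1; 43 -16 0 0 0 0 -1; 43 -16 0 0 0 0 -1; 43 -17 0 0 0 0 -1; 0 0 0 0 0 0 -1; 0 0 -7 0 0 0 -1; 0 0 -7 0 0 0 -1; 0 0 0 0 0 0 -1; 0 0 0 0 0 0 -1"

```text
t: 13.75
eef_pos: [0.6642, 0.0203, 0.1567]
ee_rot: [-0.0, 0.623, 0.782, -0.0]
contact_force: [-1.3, -0.3, -0.8]
opening: 0.021
grip_force: 61.2
```

```bash
python3 avg.py
```

```text
t 14.05 pos [664.84  20.31 156.79] sd [0.33 0.03 0.14] F [-0.94 -0.38 -0.3 ] sd [0.28 0.42 0.37]
```

Emit:
servo_tool:
  steps: "0 0 14 0 0 0 -1; -14 38 0 0 0 0 -1; -14 38 0 0 0 0 -1; -13 37 0 0 0 0 -1; 0 0 0 0 0 0 -1; 0 0 0 0 0 0 -1; 0 0 0 0 0 0 -1; 0 0 0 0 0 0 -1"

```text
t: 14.85
eef_pos: [0.6251, 0.1318, 0.1701]
ee_rot: [0.0, 0.624, 0.782, 0.0]
contact_force: [-0.6, -0.4, -1.6]
opening: 0.0212
grip_force: 61.0
```

```bash
python3 avg.py
```

```text
t 15.15 pos [624.94 132.08 170.1 ] sd [0.1  0.23 0.03] F [ 0.    0.52 -2.51] sd [0.55 0.49 0.56]
```

Forces at about the same height: hole0 gives 3.7 N, the others 1.8–2.5 N. So hole0 holds the proud dog, with the flush touch at TCP z of about 158.1 mm and hole0's at about 160.7. I'll press it in stages; flush with the nose fully in is at TCP z of about 152.1.

Emit:
servo_tool:
  steps: "0 0 -6 0 0 0 -1; 0 0 -3 0 0 0 -1; 0 0 -1.5 0 0 0 -1; 0 0 -1.5 0 0 0 -1; 0 0 -1 0 0 0 -1; 0 0 -1 0 0 0 -1; 0 0 -1 0 0 0 -1; 0 0 -0.6 0 0 0 -1; 0 0 -0.5 0 0 0 -1; 0 0 0 0 0 0 -1"

```text
t: 16.15
eef_pos: [0.6248, 0.1329, 0.1549]
ee_rot: [0.0, 0.623, 0.782, 0.0]
contact_force: [-2.1, -0.1, 4.7]
opening: 0.0213
grip_force: 62.1
```

```bash
python3 avg.py
```

```text
t 16.45 pos [624.75 132.91 154.85] sd [0.01 0.02 0.02] F [-1.97 -0.59  4.87] sd [0.64 0.65 0.53]
```

Emit:
servo_tool:
  steps: "0 0 -0.4 0 0 0 -1; 0 0 -0.4 0 0 0 -1; 0 0 0 0 0 0 -1; 0 0 0 0 0 0 -1"

```text
t: 16.85
eef_pos: [0.6248, 0.1329, 0.1543]
ee_rot: [0.0, 0.623, 0.782, 0.0]
contact_force: [-1.9, -0.6, 6.4]
opening: 0.021
grip_force: 62.1
```

```bash
python3 avg.py
```

```text
t 17.15 pos [624.77 132.9  154.33] sd [0.01 0.01 0.01] F [-2.66 -0.47  6.27] sd [0.45 0.46 0.36]
```

Emit:
servo_tool:
  steps: "0 0 -0.4 0 0 0 -1; 0 0 -0.4 0 0 0 -1; 0 0 0 0 0 0 -1; 0 0 0 0 0 0 -1"

```text
t: 17.55
eef_pos: [0.6248, 0.1329, 0.1536]
ee_rot: [0.0, 0.623, 0.782, 0.0]
contact_force: [-1.8, -1.1, 6.6]
opening: 0.0212
grip_force: 62.1
```

```bash
python3 avg.py
```

```text
t 17.85 pos [624.78 132.91 153.57] sd [0.01 0.01 0.01] F [-2.18 -0.84  6.91] sd [0.43 0.48 0.56]
```

Emit:
servo_tool:
  steps: "0 0 -0.4 0 0 0 -1; 0 0 -0.4 0 0 0 -1; 0 0 0 0 0 0 -1; 0 0 0 0 0 0 -1"

```text
t: 18.25
eef_pos: [0.6248, 0.1329, 0.1528]
ee_rot: [0.0, 0.623, 0.782, 0.0]
contact_force: [-2.6, -1.0, 6.6]
opening: 0.0216
grip_force: 62.1
```

```bash
python3 avg.py
```

```text
t 18.55 pos [624.79 132.91 152.78] sd [0.01 0.01 0.02] F [-1.97 -0.86  6.63] sd [0.28 0.24 0.48]
```

Emit:
servo_tool:
  steps: "0 0 -0.4 0 0 0 -1; 0 0 0 0 0 0 -1; 0 0 5 0 0 0 -1; 0 0 14 0 0 0 -1; 0 0 -7 0 0 0 -1; 0 0 -7 0 0 0 -1; 0 0 0 0 0 0 -1; 0 0 0 0 0 0 -1"

```text
t: 19.35
eef_pos: [0.6244, 0.1329, 0.1556]
ee_rot: [-0.0, 0.623, 0.782, -0.0]
contact_force: [0.4, -0.6, 0.8]
opening: 0.0212
grip_force: 61.4
```

```bash
python3 avg.py
```

```text
t 19.65 pos [624.43 132.93 156.18] sd [0.01 0.02 0.14] F [0.58 0.19 0.71] sd [0.52 0.64 0.41]
```

Emit:
servo_tool:
  steps: "0 0 14 0 0 0 -1; -15 -25 0 0 0 0 -1; 0 0 0 0 0 0 -1; 0 0 0 0 0 0 -1; 0 0 -7 0 0 0 -1; 0 0 -7 0 0 0 -1; 0 0 0 0 0 0 -1; 0 0 0 0 0 0 -1"

```text
t: 20.45
eef_pos: [0.6095, 0.1083, 0.1561]
ee_rot: [-0.0, 0.623, 0.782, -0.0]
contact_force: [-1.0, -0.3, -0.3]
opening: 0.0214
grip_force: 61.3
```

```bash
python3 avg.py
```

```text
t 20.75 pos [609.57 108.19 156.46] sd [0.01 0.06 0.05] F [-0.87  0.06  0.23] sd [0.34 0.66 0.29]
```

Emit:
servo_tool:
  steps: "0 0 14 0 0 0 -1; 15 25 0 0 0 0 -1; 0 0 0 0 0 0 -1; 0 0 -7 0 0 0 -1; 0 0 -7 0 0 0 -1; 0 0 -2 0 0 0 -1; 0 0 -1.5 0 0 0 -1; 0 0 -1 0 0 0 -1; 0 0 -0.5 0 0 0 -1; 0 0 -0.4 0 0 0 -1"

```text
t: 21.75
eef_pos: [0.6246, 0.1326, 0.1522]
ee_rot: [0.0, 0.623, 0.782, 0.0]
contact_force: [-2.2, -0.5, 7.4]
opening: 0.0213
grip_force: 62.2
```

Emit:
servo_tool:
  steps: "0 0 0 0 0 0 -1; 0 0 0 0 0 0 -1"

```text
t: 21.95
eef_pos: [0.6245, 0.1326, 0.1522]
ee_rot: [0.0, 0.623, 0.782, 0.0]
contact_force: [-1.8, 0.5, 6.3]
opening: 0.0215
grip_force: 62.2
```

```bash
python3 avg.py
```

```text
t 22.25 pos [624.52 132.63 152.2 ] sd [0.01 0.01 0.01] F [-2.06 -0.15  6.32] sd [0.52 0.34 0.38]
```

Emit:
servo_tool:
  steps: "0 0 5 0 0 0 -1; 0 0 14 0 0 0 -1; 0 0 0 0 0 0 -1; 0 0 -7 0 0 0 -1; 0 0 -7 0 0 0 -1; 0 0 0 0 0 0 -1; 0 0 0 0 0 0 -1; 0 0 0 0 0 0 -1; 0 0 0 0 0 0 -1; 0 0 0 0 0 0 -1"

```text
t: 23.25
eef_pos: [0.6243, 0.1329, 0.1559]
ee_rot: [-0.0, 0.623, 0.782, -0.0]
contact_force: [-0.7, -0.5, 0.6]
opening: 0.021
grip_force: 61.4
```

```bash
sed -i 's/range(6)/range(12)/' avg.py; python3 avg.py
```

```text
t 23.85 pos [624.4  132.87 155.85] sd [0.03 0.02 0.03] F [-0.96 -0.35  0.81] sd [0.38 0.38 0.52]
```

Emit:
servo_tool:
  steps: "0 0 14 0 0 0 -1; -15 -25 0 0 0 0 -1; 0 0 0 0 0 0 -1; 0 0 -7 0 0 0 -1; 0 0 -7 0 0 0 -1; 0 0 0 0 0 0 -1; 0 0 0 0 0 0 -1; 0 0 0 0 0 0 -1; 0 0 0 0 0 0 -1; 0 0 0 0 0 0 -1"

```text
t: 24.85
eef_pos: [0.6098, 0.1082, 0.1561]
ee_rot: [0.0, 0.623, 0.782, 0.0]
contact_force: [0.1, 0.0, -0.4]
opening: 0.0213
grip_force: 61.4
```

```bash
python3 avg.py
```

```text
t 25.45 pos [609.74 108.07 156.02] sd [0.02 0.04 0.04] F [0.42 0.73 0.11] sd [0.39 0.39 0.38]
```

Both the touches and the slide distance (about 2.2 mm of 3) put the dog still about 0.8 mm proud, so I'll push another 0.7 mm.

Emit:
servo_tool:
  steps: "0 0 14 0 0 0 -1; 15 25 0 0 0 0 -1; 0 0 0 0 0 0 -1; 0 0 -7 0 0 0 -1; 0 0 -7 0 0 0 -1; 0 0 -2 0 0 0 -1; 0 0 -1.5 0 0 0 -1; 0 0 -1 0 0 0 -1; 0 0 -0.5 0 0 0 -1; 0 0 -0.3 0 0 0 -1"

```text
t: 26.45
eef_pos: [0.6245, 0.1326, 0.1519]
ee_rot: [0.0, 0.623, 0.782, 0.0]
contact_force: [-1.5, 0.4, 6.3]
opening: 0.0214
grip_force: 62.2
```

Emit:
servo_tool:
  steps: "0 0 -0.4 0 0 0 -1; 0 0 0 0 0 0 -1; 0 0 0 0 0 0 -1"

```text
t: 26.75
eef_pos: [0.6245, 0.1326, 0.1516]
ee_rot: [0.0, 0.623, 0.782, 0.0]
contact_force: [-2.2, -0.3, 8.4]
opening: 0.0211
grip_force: 62.2
```

Emit:
servo_tool:
  steps: "0 0 5.7 0 0 0 -1; 0 0 14 0 0 0 -1; 0 0 0 0 0 0 -1; 0 0 -7 0 0 0 -1; 0 0 -7 0 0 0 -1; 0 0 0 0 0 0 -1; 0 0 0 0 0 0 -1; 0 0 0 0 0 0 -1; 0 0 0 0 0 0 -1; 0 0 0 0 0 0 -1"

```text
t: 27.75
eef_pos: [0.6242, 0.1328, 0.1558]
ee_rot: [-0.0, 0.623, 0.782, -0.0]
contact_force: [-0.6, -0.1, -0.1]
opening: 0.0213
grip_force: 61.3
```

```bash
python3 avg.py
```

```text
t 28.35 pos [624.4  132.88 155.84] sd [0.13 0.04 0.03] F [-1.45 -0.31  0.43] sd [0.31 0.63 0.36]
```

The dog is now flush within about 0.4 mm, so I'll carry the probe back.

Emit:
servo_tool:
  steps: "0 0 34 0 0 0 -1; 0 0 34 0 0 0 -1; -18 -40 0 0 0 0 -1; -18 -40 0 0 0 0 -1; -18 -40 0 0 0 0 -1; -18 -40 0 0 0 0 -1; -18 -40 0 0 0 0 -1; -18 -40 0 0 0 0 -1; -18 -40 0 0 0 0 -1; -18 -40 0 0 0 0 -1"

```text
t: 29.35
eef_pos: [0.4801, -0.1886, 0.2239]
ee_rot: [0.001, 0.623, 0.782, 0.0]
contact_force: [0.9, 0.4, -2.5]
opening: 0.0211
grip_force: 61.0
```

Emit:
servo_tool:
  steps: "-15 -40 0 0 0 0 -1; -14 -40 0 0 0 0 -1; 0 0 0 0 0 0 -1; 0 0 0 0 0 0 -1; 0 0 0 0 0 0 -1"

```text
t: 29.85
eef_pos: [0.4519, -0.2664, 0.2237]
ee_rot: [-0.0, 0.623, 0.782, 0.0]
contact_force: [-0.1, 1.0, -2.9]
opening: 0.0212
grip_force: 61.1
```

```bash
sed -i 's/range(12)/range(4)/' avg.py; python3 avg.py
```

```text
t 30.05 pos [ 452.06 -266.01  223.86] sd [0.04 0.04 0.04] F [ 0.48 -0.12 -2.37] sd [0.72 0.71 0.28]
```

Emit:
servo_tool:
  steps: "-0.5 -1 0 0 0 0 -1; 0 0 -15 0 0 0 -1; 0 0 -12 0 0 0 -1; 0 0 -6 0 0 0 -1; 0 0 -6 0 0 0 -1; 0 0 0 0 0 0 -1"

```text
t: 30.65
eef_pos: [0.4506, -0.2676, 0.184]
ee_rot: [-0.001, 0.623, 0.782, 0.0]
contact_force: [0.1, 0.2, -2.6]
opening: 0.0214
grip_force: 61.0
```

```bash
python3 avg.py
```

```text
t 30.85 pos [ 451.2  -268.15  185.09] sd [0.2  0.18 0.33] F [-0.19 -0.04 -2.21] sd [0.42 0.35 0.63]
```

The nose is at about 80 mm, inside the hole, with no contact. I'll continue down.

Emit:
servo_tool:
  steps: "0 0 -15 0 0 0 -1; 0 0 -15 0 0 0 -1; 0 0 -15 0 0 0 -1; 0 0 -12 0 0 0 -1; 0 0 -6 0 0 0 -1; 0 0 -2 0 0 0 -1; 0 0 -2 0 0 0 -1; 0 0 0 0 0 0 -1; 0 0 0 0 0 0 -1"

```text
t: 31.75
eef_pos: [0.4515, -0.2683, 0.1185]
ee_rot: [0.001, 0.623, 0.782, 0.0]
contact_force: [0.5, -0.8, -2.5]
opening: 0.0214
grip_force: 61.0
```

```bash
python3 avg.py
```

```text
t 31.95 pos [ 451.39 -268.28  118.34] sd [0.06 0.03 0.07] F [ 0.07  0.07 -2.14] sd [0.33 0.12 0.46]
```

Emit:
servo_tool:
  steps: "0 0 -1 0 0 0 -1; 0 0 -0.7 0 0 0 -1; 0 0 -0.5 0 0 0 -1; 0 0 0 0 0 0 -1"

```text
t: 32.35
eef_pos: [0.4511, -0.2681, 0.1161]
ee_rot: [0.0, 0.623, 0.782, 0.0]
contact_force: [-1.2, 0.7, 1.1]
opening: 0.0212
grip_force: 61.7
```

```bash
python3 avg.py
```

```text
t 32.55 pos [ 451.13 -268.09  116.07] sd [0.02 0.01 0.01] F [-1.54  1.16  3.4 ] sd [0.46 0.55 0.55]
```

Emit:
servo_tool:
  steps: "0 0 0 0 0 0 0; 0 0 0 0 0 0 1; 0 0 0 0 0 0 1; 0 0 0 0 0 0 1; 0 0 0 0 0 0 1; 0 0 0 0 0 0 1; 0 0 10 0 0 0 1; 0 0 30 0 0 0 1; 0 0 40 0 0 0 1; 0 0 40 0 0 0 1"

```text
t: 33.55
eef_pos: [0.4506, -0.2677, 0.2375]
ee_rot: [-0.0, 0.623, 0.782, 0.0]
contact_force: [1.1, -1.4, 0.4]
opening: 0.0858
grip_force: 0.0
```

Emit:
servo_tool:
  steps: "0 20 20 0 0 0 1; 0 40 20 0 0 0 1; 0 45 0 0 0 0 1; 0 45 0 0 0 0 1; 0 45 0 0 0 0 1; 0 0 0 0 0 0 1; 0 0 0 0 0 0 1; 0 0 0 0 0 0 1"

```text
t: 34.35
eef_pos: [0.4513, -0.0739, 0.2761]
ee_rot: [0.001, 0.624, 0.782, -0.0]
contact_force: [0.1, -0.6, 0.2]
opening: 0.0852
grip_force: 0.0
```

Run:
```python
from m import *
print(read_state()['eef_pos'])
s=snap('scene','s9')
cv2.imwrite('pics/x9.png',np.hstack([cv2.resize(s['frame'][145:220,120:190,::-1],(385,412)),cv2.resize(load('s0')['frame'][145:220,120:190,::-1],(385,412))]))
```

```text
[ 0.45134638 -0.07386069  0.27612652]
```

View pics/x9.png

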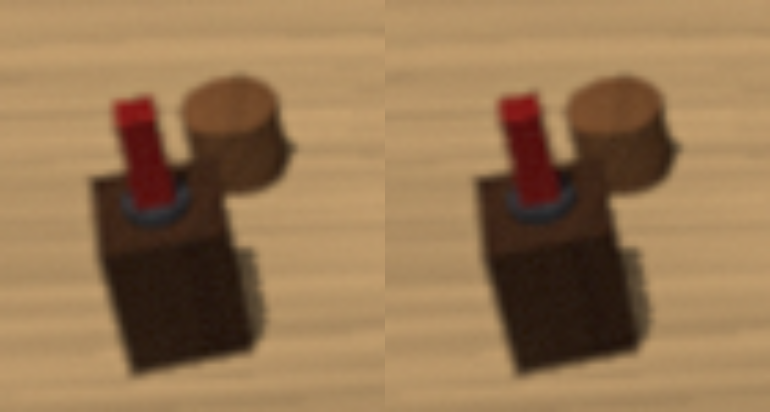

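The probe stands as it did at the start: handle top at (134,112) now and (519,108)−385 = (134,108) before, with its collar on the block. I'm handing in.

```bash
python3 -c "
from cell import *
print(hand_in())"
```

```text
the job is handed in; nothing more can be done
None
```

I pressed the proud dog (hole0) down to about 0.4 mm above the bed's face by touch, only touched the other four lightly, stood the probe back in its stand, and handed the job in at about 34 s; no verdict was returned.

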